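# Hood the juice tap with the worn handle joint

## Robot

A 6-joint arm with a two-finger parallel gripper is mounted at the origin on the work surface. World frame = base frame: x ahead of the robot, y to its left, z up, the work surface at z = 0. Lengths are in m, angles in rad, forces in N, time in s.
With the tool pointing down it reaches from about 0.375 to 0.925 m from the base axis. Payload 5.7 kg.
Tool frame: the origin (TCP) lies midway between the tips of the shut fingers; the grasp point (between the pads) lies 19 mm behind it; z points along the fingers, y is the line along which they close (so a half turn about z gives the same grasp; the last joint's range is limited). The gripper opens to 88 mm and grips with 3 to 60 N. Pads are 20 mm wide; open, the fingers measure 115 mm over their backs; the gripper's body (75 mm by 178 mm) begins 61 mm behind the grasp point.
Start: joints at [-0.115, 0.359, 1.51, -0, 1.272, -0.115], TCP at [0.6, -0, 0.223] pointing down, gripper open.
Joint ranges: [-2.97, 2.97], [-1.01, 2.36], [0.21, 2.38], [-0.96, 4.11], [0.2, 2.71], [-2.98, 2.98]. Speed limits (rad/s): [2.39, 2.39, 3.14, 3.14, 3.14, 3.14].

## Interface

Orientations are given as a unit quaternion [x, y, z, w].
In Python, from bench import move_ptp, servo_line, goto_joints, move_gripper, sleep, inverse_kinematics, capture, PlanningError, close_job, spot_in, silhouettes, current_clock, current_joint_pos, current_qvel, current_joint_torque, current_position, current_orientation, current_force, current_torque, current_finger_gap, current_grip_force gives the robot as it stands. Calls block until the motion is done:
- move_ptp(position, orientation): joint-space move of the TCP to a pose.
- servo_line(position, orientation=None, rate=0.15, contact_N=None): straight line of the TCP; orientation=None keeps the orientation; rate is the mean speed in m/s. With contact_N (N) it stops when the force on the tool has changed by that much, and returns True; else False.
- goto_joints(angles): joint-space move.
- move_gripper(opening): finger opening in m; the grip force is fixed at half the most; returns when the fingers have stopped.
- sleep(seconds).
- inverse_kinematics(position, orientation): joint angles nearest the present ones, or None.
- capture(name): name is "scene" or "side" or "wrist"; returns a dict with "image" (384x512x3 uint8, blue, green, red), "range_z" (384x512 float32, m along the optical axis (not along the pixel's ray), 0 where there is no reading), "intrinsics" (3x3 intrinsics, pixels), "R" (3x3) and "t" (3): a world point X has camera coordinates R X + t. Camera axes: x right, y down, z forward; pixel columns grow to the right and rows downward; lengths in m; the calibration is good to about 2 mm. A picture is of the moment at which its call begins.
A pose or a line that the arm cannot do raises PlanningError and nothing moves.
- close_job(): hands the job in; it is judged then, once.
Trained networks look in the newest picture that a camera, given by its name, has taken for a name from the list of things; names that differ only in an ending like _2 or _b are one class to them, and where a whole thing is asked for, a point or a joint stands for the part that bears it (a point fixed in the world has none). Each returns a list of dicts, best first, with "conf" (0 to 1); they miss things now and then, are a little off and sometimes report something else, mostly with a low value. They report only what shows in the picture. A call takes as long as a camera call. They do not tell look-alikes from the thing itself.
- spot_in(camera, query): "xy" ([column, row] in pixels, amid what is visible of it).
- silhouettes(camera, query): "region" (384x512 bool, what is visible of it) and "xy" ([column, row] in pixels, amid what is visible of it).
Readings, each from a call of its own:
- current_clock(): time.
- current_joint_pos(): joint angles.
- current_qvel(): joint speeds.
- current_joint_torque(): joint torques, N m.
- current_position(): TCP position.
- current_orientation(): TCP orientation.
- current_force(): force on the tool from outside, world axes, zero at the start.
- current_torque(): the same for the moment, N m.
- current_finger_gap(): finger opening in m.
- current_grip_force(): force on a finger pad.
Only numpy, scipy, OpenCV 4.12 (cv2) and the standard library are available. Lean on these libraries where they do the work, as an engineer would, in place of code of your own. Each camera call takes 0.05 s, during which the arm holds its last target. There are 200 camera calls.

## Task

One of the four juice taps has a worn handle joint: rock their handles by the knob, each first towards its spout and then back the other way, to feel the play, gently, never so hard that a tap's valve is dragged open, until you have found the one that wobbles. Leave that handle tipped over to one end of its play, either way, put the white out-of-service hood over its knob, all the way down, and let go; leave the other things on the counter where they stand.

Things in the scene. Friction and masses are not known exactly. Their poses are not given: they have to be found in the camera images.
- tap_a: One of four look-alike juice taps fixed to the counter (any of them may be worn): drip plate 120 x 90 mm, pedestal 48 mm wide, 100 mm high, spout, upright lever handle with a ball knob. Origin: underside, on the pedestal's axis; own -x points to the spout (roughly to the robot), z up. The handle rocks only in the tap's own x-z plane, about a pivot 105 mm above this origin.
- knob_a (a point): Centre of tap_a's black ball knob, 30 mm diameter, 100 mm above the pivot, on a 12 mm stem. Play at the knob, nearly free (under 0.5 N): about 1 mm to each side of upright if sound, about 7.5 mm to each side if worn. Past the play, in any tap, the handle drags the spring-loaded valve along, about 5 N more per mm at the knob. Clamping the knob adds side forces.
- sleeve_a (a point): Centre of the top of tap_a's brass valve sleeve (26 mm wide, round the foot of the stem), 30 mm above the pivot. Own z along the sleeve, x towards the tap's back. It leans only as the valve is dragged; the tap opens at a lean of 0.035 rad (2 degrees): the knob 3.5 mm past its play, about 17 N there.
- tap_b: Another tap, same as tap_a (same axes and sizes).
- knob_b (a point): Centre of tap_b's ball knob; all as told for knob_a.
- sleeve_b (a point): Top of tap_b's valve sleeve; all as told for sleeve_a.
- tap_c: Another tap, same as tap_a (same axes and sizes).
- knob_c (a point): Centre of tap_c's ball knob; all as told for knob_a.
- sleeve_c (a point): Top of tap_c's valve sleeve; all as told for sleeve_a.
- tap_d: Another tap, same as tap_a (same axes and sizes).
- knob_d (a point): Centre of tap_d's ball knob; all as told for knob_a.
- sleeve_d (a point): Top of tap_d's valve sleeve; all as told for sleeve_a.
- hood: White out-of-service hood, loose, about 0.1 kg, standing on its open mouth: a bell 48 mm wide and 75 mm high, closed on top, with a round grip stub 24 mm wide and 40 mm high on it (115 mm in all). Inside: 38 mm wide, 70 mm deep. Origin: centre of the mouth's rim, z up. Put over a knob it hangs freely, its ceiling resting on the ball.
- hood_seat (a point): Centre of the hood's inside ceiling, 70 mm above its mouth; it lies 15 mm above the knob's centre when the hood is seated.
- jigger: Steel double-cone jigger, 44 mm wide, 82 mm high, a loose bystander. Origin: centre of its underside.
- tumbler: Steel tumbler, 68 mm wide, 85 mm high, a loose bystander. Origin: centre of its underside.
- bitters: Amber bottle, 52 mm wide, 125 mm high, a loose bystander. Origin: centre of its underside.
- syrup: Green bottle, 60 mm wide, 140 mm high, a loose bystander. Origin: centre of its underside.
- cherries: Amber jar, 72 mm wide, 85 mm high, a loose bystander. Origin: centre of its underside.
- bowl: White bowl, 110 mm wide, 45 mm high, a loose bystander. Origin: centre of its underside.
- muddler: Wooden muddler standing on end, 40 mm wide, 135 mm high, a loose bystander. Origin: centre of its underside.
Not all that is in view belongs to the job. What is shaped like the tap_b but blue is not meant.

How it is judged:
By the outcome, as a careful person would: the job done as asked, in the order asked, and still so for the second after the job is handed in, with the robot touching nothing.
It also fails if it takes over 67 s, if anything falls off the work surface, if the arm or the gripper's body presses on something with over 40 N, if the wrist force passes 120 N, or if a joint passes its speed limit or range.

## Working session

There is one attempt and no reset: what is moved stays moved. The work goes in short steps, each a Python script; the robot and the scene stay as the last script left them, time stands still between calls to the robot, and variables do not carry over. Pictures are saved under pics/ and viewed, at most 10 in all, crops included, and the job is handed in when it is done.

```bash
mkdir -p pics; ls
cat > h.py <<'E'
from bench import *
import numpy as np, cv2
from scipy.spatial.transform import Rotation as Rn
def world(c,u,v,z):
    K=c["intrinsics"]; p=np.linalg.inv(K)@np.array([u,v,1.])*z
    return c["R"].T@(p-c["t"])
def cloud(c,m):
    v,u=np.nonzero(m&(c["range_z"]>0)); z=c["range_z"][v,u]
    p=np.linalg.inv(c["intrinsics"])@(np.vstack([u,v,np.ones(len(u))])*z)
    return (c["R"].T@(p-c["t"][:,None])).T
def px(c,X):
    q=c["intrinsics"]@(c["R"]@np.asarray(X)+c["t"]); return q[:2]/q[2]
E
python3 - <<'E'
from h import *
for n in ["scene","side"]:
    c=capture(n); cv2.imwrite(f"pics/{n}0.png",c["image"]); 
    print(n,"campos",(-c["R"].T@c["t"]).round(3))
    for q in ["tap_a","knob_a","hood","sleeve_a","jigger","tumbler","bitters","syrup","cherries","bowl","muddler"]:
        for d in silhouettes(n,q)[:7]:
            P=cloud(c,d["region"])
            print(q,round(d["conf"],2),np.round(d["xy"]), len(P), np.median(P,0).round(3) if len(P) else "", P.min(0).round(3) if len(P) else "",P.max(0).round(3) if len(P) else "")
E
```

```text
pics
scene campos [ 1.202 -0.547  0.795]
tap_a 0.96 [306. 221.] 1096 [0.636 0.094 0.016] [ 0.5    0.051 -0.004] [0.678 0.24  0.22 ]
tap_a 0.85 [333. 198.] 1082 [0.617 0.236 0.025] [ 0.379  0.125 -0.007] [0.658 0.553 0.22 ]
tap_a 0.83 [256. 244.] 1358 [ 0.619 -0.091  0.016] [ 0.374 -0.133 -0.004] [0.66  0.108 0.219]
tap_a 0.56 [190. 275.] 1621 [ 0.603 -0.285  0.016] [ 0.41  -0.325 -0.004] [ 0.637 -0.187  0.22 ]
tap_a 0.46 [275. 165.] 85 [0.3   0.256 0.014] [0.214 0.234 0.004] [0.321 0.278 0.075]
knob_a 0.58 [188. 232.] 178 [ 0.6   -0.28   0.202] [ 0.587 -0.291  0.135] [ 0.61  -0.268  0.22 ]
knob_a 0.53 [311. 179.] 181 [0.633 0.101 0.19 ] [ 0.441  0.089 -0.004] [0.644 0.312 0.22 ]
knob_a 0.5 [256. 201.] 138 [ 0.617 -0.087  0.204] [ 0.603 -0.096  0.135] [ 0.627 -0.077  0.219]
knob_a 0.43 [341. 164.] 127 [0.617 0.24  0.198] [ 0.426  0.228 -0.   ] [0.627 0.481 0.22 ]
hood 0.71 [175. 225.] 440 [ 0.442 -0.242  0.064] [ 0.316 -0.291 -0.003] [ 0.601 -0.177  0.217]
hood 0.48 [338. 170.] 188 [0.617 0.238 0.162] [0.604 0.228 0.102] [0.627 0.254 0.22 ]
hood 0.17 [304. 222.] 1086 [0.635 0.094 0.01
[... 3116 characters left out ...]
5 -0.038 -0.002] [0.462 0.005 0.084]
tumbler 0.64 [273. 273.] 647 [0.437 0.275 0.056] [ 0.405  0.147 -0.006] [0.483 0.294 0.086]
bitters 0.59 [184. 220.] 449 [0.768 0.058 0.058] [ 0.746 -0.123 -0.007] [0.84  0.074 0.125]
cherries 0.75 [194. 188.] 453 [ 0.783 -0.128  0.054] [ 0.755 -0.31  -0.006] [ 0.853 -0.111  0.086]
bowl 0.58 [233. 323.] 1236 [0.529 0.415 0.018] [ 0.471  0.338 -0.006] [0.592 0.485 0.047]
bowl 0.19 [253. 182.] 427 [ 0.573 -0.26   0.008] [ 0.517 -0.32  -0.006] [ 0.634 -0.225  0.1  ]
muddler 0.76 [279. 151.] 185 [ 0.487 -0.418  0.059] [ 0.472 -0.658 -0.002] [ 0.514 -0.404  0.135]
muddler 0.37 [239. 209.] 812 [ 0.603 -0.066  0.015] [ 0.53  -0.12  -0.003] [ 0.654 -0.022  0.218]
```

View pics/scene0.png

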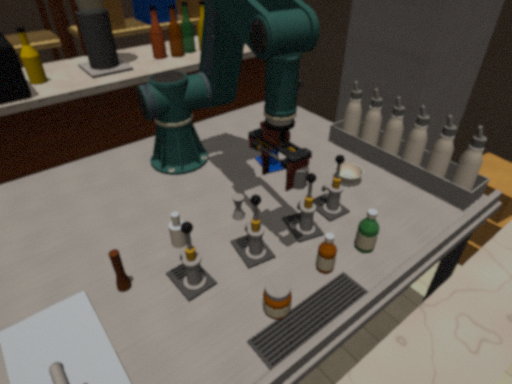

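View pics/side0.png

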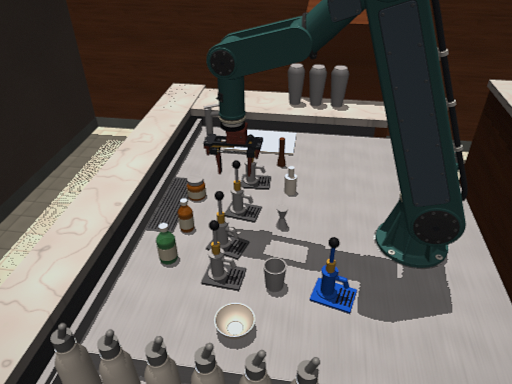

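In the scene view the four grey taps are at (191,275), (253,245), (304,222) and (333,205). The blue look-alike is at side (333,290) and isn't meant. The hood is at scene (177,230) and side (290,182), white with a stub. Next I'll measure knobs, tap yaws and the hood, and make one enlarged crop to confirm.

```bash
cat > m.py <<'E'
from h import *
from scipy.optimize import least_squares
from scipy.spatial import cKDTree
cs={n:capture(n) for n in["scene","side"]}
P={n:cloud(c,np.ones((384,512),bool)) for n,c in cs.items()}
taps=[(.6,-.28),(.615,-.08),(.632,.105),(.615,.245)]
for t in taps:
    for n in cs:
        p=P[n]; d=np.hypot(*(p[:,:2]-t).T)
        s=p[(d<.035)&(p[:,2]>.193)&(p[:,2]<.225)]
        r=least_squares(lambda x:np.linalg.norm(s-x,axis=1)-.015,[*t,.205],loss="soft_l1",f_scale=.001)
        k=r.x; d=np.hypot(*(p[:,:2]-k[:2]).T)
        pl=p[(d<.1)&(p[:,2]>.006)&(p[:,2]<.022)]
        (cx,cy),(w,h),a=cv2.minAreaRect((pl[:,:2]*1000).astype(np.float32))
        sp=p[(d<.09)&(d>.030)&(p[:,2]>.05)&(p[:,2]<.12)]
        v=sp[:,:2].mean(0)-k[:2] if len(sp) else [0,0]
        print(n,len(s),k.round(4),"plate",np.round([cx,cy,w,h,a],1),"spout",len(sp),np.degrees(np.arctan2(v[1],v[0])).round(1))
for n in cs:
    p=P[n]; d=np.hypot(*(p[:,:2]-[.437,-.23]).T)
    for lo,hi,R in[(.015,.065,.024),(.08,.108,.012)]:
        s=p[(d<.05)&(p[:,2]>lo)&(p[:,2]<hi)]
        r=least_squares(lambda x:np.hypot(*(s[:,:2]-x).T)-R,[.437,-.23],loss="soft_l1",f_scale=.001)
        print("hood",n,len(s),r.x.round(4))
    print(p[d<.02][:,2].max())
u=cs["scene"]["image"][190:310,140:300]; w=cs["side"]["image"][140:300,190:360]
cv2.imwrite("pics/crop.png",np.hstack([cv2.resize(u,(400,300),interpolation=2),cv2.resize(w,(400,300),interpolation=2)]))
E
python3 m.py
```

```text
scene 120 [ 0.594  -0.2766  0.2043] plate [ 575.5 -278.5  123.7   90.6    2.8] spout 33 -171.7
side 19 [ 0.5966 -0.2704  0.2011] plate [ 5.777e+02 -2.734e+02  1.190e+02  9.540e+01  3.000e-01] spout 36 -178.1
scene 101 [ 0.6109 -0.0819  0.2039] plate [592.1 -79.5  90.  123.8  81.1] spout 30 175.6
side 56 [ 0.6142 -0.0803  0.2023] plate [594.5 -74.1  91.2 118.9  81.4] spout 49 165.7
scene 90 [0.6287 0.1043 0.2042] plate [617.7 134.4 144.4 125.2  74.5] spout 27 170.3
side 72 [0.6309 0.1054 0.2024] plate [611.5 114.1  91.1 119.9  73.7] spout 64 158.5
scene 74 [0.6116 0.2449 0.2037] plate [591.6 219.7 141.4 121.3  85.6] spout 42 -178.6
side 89 [0.6145 0.2459 0.2019] plate [591.7 222.6 145.7 119.7  84.7] spout 72 169.4
hood scene 180 [ 0.4295 -0.2338]
hood scene 65 [ 0.4292 -0.2338]
0.11520591452356507
hood side 130 [ 0.4322 -0.2334]
hood side 36 [ 0.4319 -0.2337]
0.11548783617363123
```

View pics/crop.png

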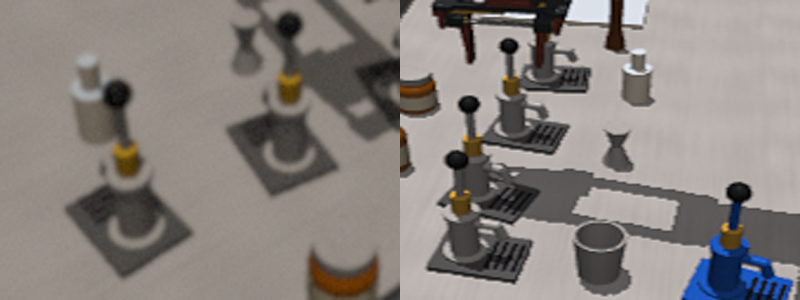

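The crop confirms the hood (left crop (90,95), white bell with stub) and four grey taps, with the blue one separate. I'll feel the first tap with open fingers straddling the knob, so there is no clamping.

```bash
cat > rock.py <<'E'
from h import *
T={0:(.5945,-.2755,1.5),1:(.6125,-.081,-8.8),2:(.6298,.105,-16.1),3:(.613,.2454,-4.9)}
def ori(deg,flip=0):
    a=np.radians(deg+180*flip); c,s=np.cos(a),np.sin(a)
    return Rn.from_matrix(np.array([[-s,c,0],[c,s,0],[0,0,-1.]])).as_quat()  # rows symmetric enough: x=(-s,c,0), y=(c,s,0)
def best(p,deg):
    L=[(abs(j[5]),f) for f in(0,1) if (j:=inverse_kinematics(p,ori(deg,f))) is not None]
    return ori(deg,min(L)[1])
def rock(i,N=4,gap=.056,rate=.02):
    x,y,d=T[i]; u=np.array([np.cos(np.radians(d)),np.sin(np.radians(d)),0]); k=np.array([x,y,0])
    q=best([x,y,.26],d); move_ptp([x,y,.26],q); servo_line([x,y,.186],q,rate=.12); f0=np.array(current_force())
    out=[]
    for s in(-1,1):
        hit=servo_line(k+[0,0,.186]+s*.0235*u,q,rate=rate,contact_N=N)
        p=np.array(current_position()); out.append((p-k)@u)
        print(i,"dir",s,hit,"off mm",(out[-1]*1000).round(2),"F along",((np.array(current_force())-f0)@u).round(2),"gap",round(current_finger_gap(),4),"t",current_clock())
        servo_line(k+[0,0,.186],q,rate=.04)
    print(i,"play total mm",(out[1]-out[0]-(current_finger_gap()-.03))*1000,"centre",(out[0]+out[1])*500)
    servo_line([x,y,.25],q,rate=.15)
    return out
E
python3 - <<'E'
from rock import *
R=Rn.from_quat(ori(30)).as_matrix(); print(R[:,1],R[:,2],np.linalg.det(R), current_orientation(), current_clock())
move_gripper(.056); rock(1)
E
```

```text
[0.8660254 0.5       0.       ] [ 0.  0. -1.] 1.0000000000000007 [ 7.07093062e-01  7.07120498e-01 -4.61883005e-05 -2.78623093e-05] 1.3
1 dir -1 True off mm -16.2 F along 3.32 gap 0.056 t 4.0333
1 dir 1 True off mm 13.4 F along -1.1 gap 0.0559 t 5.375
1 play total mm 3.4372226366226855 centre -1.402146864082002
```

Tap 1 has about 3.4 mm of travel including compliance, so it is sound. Now the others.

Run:
```python
from rock import *
for i in(2,3,0):
    o=rock(i)
    if o[1]-o[0]-.026>.009: print("WORN",i); break
```

```text
2 dir -1 True off mm -21.49 F along 2.91 gap 0.0558 t 9.05
2 dir 1 True off mm 20.39 F along -1.01 gap 0.0562 t 10.775
2 play total mm 15.962678746882105 centre -0.5524209489363111
WORN 2
```

Tap 2 (pixel (304,222) in the scene view) is the worn one, with about 16 mm of travel. I'll check how its handle stands now, then fetch the hood.

```bash
cat > knob.py <<'E'
from h import *
from scipy.optimize import least_squares
def knob(n,t=(.6298,.105)):
    c=capture(n); p=cloud(c,np.ones((384,512),bool)); d=np.hypot(*(p[:,:2]-t).T)
    s=p[(d<.035)&(p[:,2]>.193)&(p[:,2]<.225)]
    r=least_squares(lambda x:np.linalg.norm(s-x,axis=1)-.015,[*t,.205],loss="soft_l1",f_scale=.001)
    return len(s),r.x.round(4)
E
python3 - <<'E'
from rock import *
from knob import knob
x,y=.4308,-.2336
q=best([x,y,.2],90)
move_ptp([.5,-.1,.26],q)
print("knob",knob("scene"),knob("side"))
move_gripper(.06)
move_ptp([x,y,.2],q)
c=capture("wrist"); cv2.imwrite("pics/w1.png",c["image"])
p=cloud(c,np.ones((384,512),bool)); d=np.hypot(*(p[:,:2]-[x,y]).T)
s=p[(d<.03)&(p[:,2]>.108)&(p[:,2]<.122)]; print(len(s),s.mean(0) if len(s) else "",s.min(0),s.max(0), current_clock())
E
```

```text
knob (86, array([0.6362, 0.1024, 0.2035])) (71, array([0.6385, 0.1026, 0.2021]))
540 [ 0.4312756  -0.23419115  0.11465605] [ 0.41910527 -0.24516393  0.10807794] [ 0.44188619 -0.22254282  0.11690195] 14.125
```

View pics/w1.png

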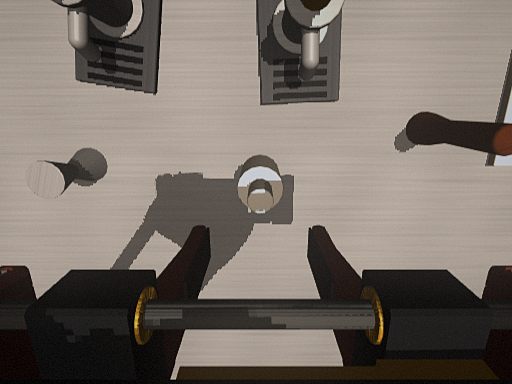

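The hood is at (260,195) between the finger lines and its place is confirmed. The handle rests at the back end of its play, with the knob at (0.637, 0.103). Grasp, lift and measure in hand.

Run:
```python
from rock import *
from scipy.optimize import least_squares
x,y=.4311,-.2339
q=best([x,y,.2],90)
servo_line([x,y,.080],q,rate=.1); move_gripper(.0)
print("gap",current_finger_gap(),"grip",current_grip_force())
servo_line([x,y,.38],q,rate=.2)
K=np.array([.6368,.1028]); u=np.array([.961,-.277])
g=K+.001*u
q=best([*g,.38],73.9); move_ptp([*g,.38],q); sleep(.3)
for n in("scene","side"):
    c=capture(n); p=cloud(c,np.ones((384,512),bool)); d=np.hypot(*(p[:,:2]-g).T)
    s=p[(d<.05)&(p[:,2]>.30)&(p[:,2]<.366)]
    f=lambda r:np.hypot(s[:,0]-r[0]-r[2]*(s[:,2]-.335),s[:,1]-r[1]-r[3]*(s[:,2]-.335))-.024
    r=least_squares(f,[*g,0,0],loss="soft_l1",f_scale=.001); print(n,len(s),r.x.round(4),"zmin",p[(d<.05)&(p[:,2]>.25)][:,2].min())
    v=px(c,[*g,.3]).astype(int); im=c["image"][max(v[1]-70,0):v[1]+80,v[0]-80:v[0]+80]; cv2.imwrite(f"pics/{n}_h.png",cv2.resize(im,(400,375)))
from knob import knob
print(g,current_position(),current_force(),knob("scene"),knob("side"),current_finger_gap(),current_clock())
cv2.imwrite("pics/h.png",np.hstack([cv2.imread("pics/scene_h.png"),cv2.imread("pics/side_h.png")]))
```

```text
gap 0.02384682574754574 grip 29.98643159866333
scene 422 [ 0.6389  0.1029  0.0018 -0.001 ] zmin 0.2997262232366133
side 323 [0.6419 0.1035 0.0071 0.0007] zmin 0.29724587628715216
[0.637761 0.102523] [0.63774762 0.10227331 0.38010199] [-0.85028338 -0.46680263 -1.02294426] (86, array([0.6361, 0.1022, 0.2036])) (72, array([0.6388, 0.1038, 0.2019])) 0.02356919695106631 20.1583
```

View pics/h.png

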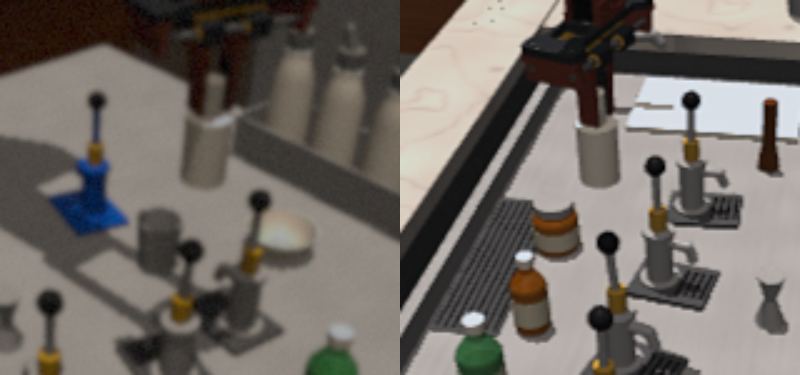

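The hood is gripped upright. The cameras agree it sits about 3 mm beyond the knob in x, so I'll shift by −1.8 mm and lower it by feel.

Run:
```python
from rock import *
from knob import knob
g=[.6360,.1023]; q=current_orientation()
servo_line([*g,.31],q,rate=.12); sleep(.2); f0=np.array(current_force())
hit=servo_line([*g,.227],q,rate=.03,contact_N=3)
print(hit,current_position(),(np.array(current_force())-f0).round(2),current_clock())
for n in("scene","side"):
    c=capture(n); v=px(c,[*g,.2]).astype(int); im=c["image"][v[1]-50:v[1]+55,v[0]-56:v[0]+56]; cv2.imwrite(f"pics/{n}_i.png",cv2.resize(im,(400,375),interpolation=2))
cv2.imwrite("pics/i.png",np.hstack([cv2.imread("pics/scene_i.png"),cv2.imread("pics/side_i.png")]))
```

```text
True [0.63615256 0.10228059 0.22929972] [ 0.63 -0.71  5.43] 23.5333
```

View pics/i.png

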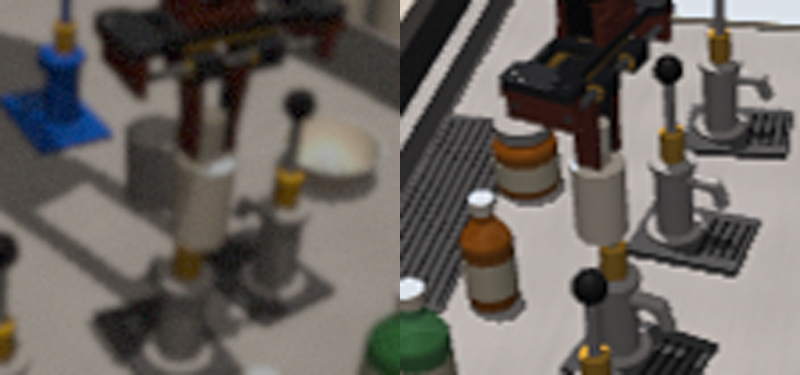

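The ceiling contact came at TCP z = 0.229, exactly the seated height, and the bell hangs just above the sleeve. I'll release, retreat and check.

Run:
```python
from rock import *
from scipy.optimize import least_squares
g=np.array([.6360,.1023]); q=current_orientation()
move_gripper(.05); servo_line([*g,.34],q,rate=.12); move_ptp([.5,-.05,.36],q); sleep(.8)
for n in("scene","side"):
    c=capture(n); p=cloud(c,np.ones((384,512),bool)); d=np.hypot(*(p[:,:2]-g).T)
    s=p[(d<.05)&(p[:,2]>.158)&(p[:,2]<.220)]
    f=lambda r:np.hypot(s[:,0]-r[0]-r[2]*(s[:,2]-.220),s[:,1]-r[1]-r[3]*(s[:,2]-.220))-.024
    r=least_squares(f,[*g,0,0],loss="soft_l1",f_scale=.001); print(n,len(s),"at ceiling",r.x.round(4),"ztop",p[(d<.03)][:,2].max())
    st=p[(d<.04)&(p[:,2]>.108)&(p[:,2]<.132)]; r=least_squares(lambda x:np.hypot(*(st[:,:2]-x).T)-.013,[.63,.105],loss="soft_l1",f_scale=.001); print(" sleeve",len(st),r.x.round(4))
    v=px(c,[*g,.2]).astype(int); im=c["image"][v[1]-50:v[1]+55,v[0]-56:v[0]+56]; cv2.imwrite(f"pics/{n}_j.png",cv2.resize(im,(400,375),interpolation=2))
cv2.imwrite("pics/j.png",np.hstack([cv2.imread("pics/scene_j.png"),cv2.imread("pics/side_j.png")])); print(current_clock())
```

```text
scene 299 at ceiling [0.6372 0.1029 0.0418 0.0103] ztop 0.2659166218939318
 sleeve 59 [0.6285 0.1044]
side 250 at ceiling [ 0.6399  0.1028  0.0376 -0.006 ] ztop 0.26471564202177456
 sleeve 54 [0.632  0.1045]
27.0583
```

View pics/j.png

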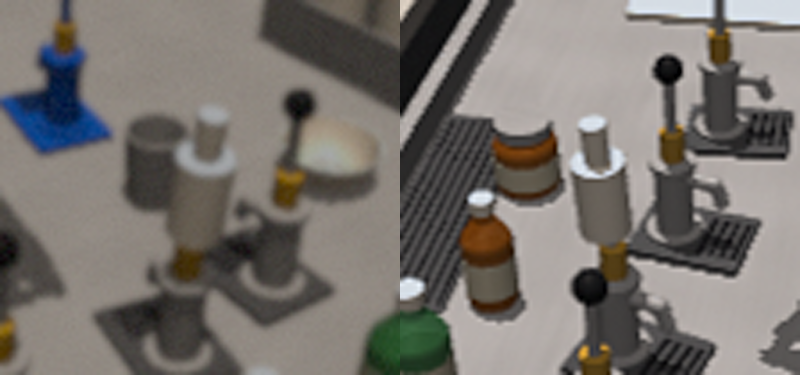

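The hood is seated, with its top at 0.265 m. It is displaced about 8 mm from the sleeve towards the tap's back, so the handle is still tipped to that end. The neighbouring things are untouched, so I'm handing in.

```bash
python3 -c "
from bench import *
print(close_job())"
```

```text
the job is handed in; nothing more can be done
None
```

I found the worn tap: the grey one at about (0.63, 0.10), with about 16 mm of total travel at the knob. I left its handle tipped to the back, seated the hood fully over its knob and let go, then handed the job in at about 27 s; I rocked only two of the four taps, because the second was the worn one.

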